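Put the wrench sockets back in their storage wells

ROBOT

A 7-joint arm with a two-finger parallel gripper is mounted at the origin on the work surface; the furniture and walls round the work are solid. World frame = base frame: x ahead of the robot, y to its left, z up, the work surface at z = 0. Lengths are in m, angles in rad, forces in N, time in s.
With the tool pointing down it reaches from about 0.35 to 0.9 m from the base axis. Payload 8.1 kg.
Tool frame: the origin (TCP) lies midway between the tips of the shut fingers; the grasp point (between the pads) lies 19 mm behind it (arm.hold_point_z is the z of the grasp point in the tool frame, in m); z points along the fingers, y is the line along which they close (so a half turn about z gives the same grasp; the last joint's range is limited). The gripper opens to 92 mm and grips with 3 to 60 N. Pads are 19 mm wide; open, the fingers measure 130 mm over their backs; the gripper's body (75 mm by 190 mm) begins 47 mm behind the grasp point.
Start: joints at [-1.242, 0.434, 0.025, 1.573, -0.012, 1.134, -0.075], TCP at [0.262, 0.568, 0.227] pointing down, gripper open.
Joint ranges: [-2.62, 2.62], [-0.44, 2.09], [-1.27, 1.32], [0.08, 2.57], [-1.32, 4.46], [0.12, 2], [-2.74, 2.74]. Speed limits (rad/s): [2.22, 2.22, 3.01, 3.01, 3.14, 3.14, 3.14].

INTERFACE

Orientations are given as a rotation vector (axis times angle).
In Python, from cell import arm, get_image, camera_params, job gives the robot as it stands.
- The arm moves only by the tool send_rows, never from a script. Its argument "deltas" is a list of rows, each a list of 3 entries, a list of its own where there are three numbers: the shift along the world's x, y, z in m, then the turn, a rotation vector about the world's x, y, z in rad, then the finger opening in m, from 0 to 0.0918. In form: [[[tx, ty, tz], [ax, ay, az], gripper], ...]. A call has exactly 10 rows; each row shifts and turns the commanded pose from where the row before left it; what a row does not reach is not made up. A row lasts 1/10 s, in which the tool goes at most 50 mm and 8.59 degrees, less where a joint would pass 70% of its speed; a pose out of reach is approached as far as the arm can. A call with a gripper value outside its range is refused whole. The fingers move at their own pace and stop on an object; "force" is the grip in N (left out, the last holds). Time passes only in rows, so rows that do not move let the fingers close, or fill a call up. It gives the time, the measured TCP pose, the force and the opening at its end, in the units of the state.
- arm.observe(): the state, without advancing time (a new reading comes with each control period).
- get_image(name): name is "scene" or "side" or "wrist"; returns the picture (480x640x3 uint8, red, green, blue); there is no depth.
- camera_params(name): a dict with "fov_y" (degrees; the focal length in pixels is half the picture's height over the tangent of half this angle, whatever the lens; pixels are square), "cx", "cy" (the principal point, pixels), "distortion" ([k1, k2, p1, p2, k3] as OpenCV has them; the pictures are not rectified), "rvec" (rotation vector, rad) and "tvec" (3), from world to camera coordinates, as OpenCV has them. Camera axes: x right, y down, z forward; pixel columns grow to the right and rows downward; lengths in m; the calibration is good to about 2 mm. A picture is of the moment at which its call begins: read the wrist's pose just before it. camera_params takes no time and is no camera call; for the wrist camera it gives the pose at the moment of the call.
- job.sign_off(): hands the job in, once; it reports no verdict.
The state is a dict: "clock": time; "joints": joint angles; "dq": joint speeds; "joint_efforts": joint torques, N m; "position": TCP position; "ee_rot": TCP orientation; "force": force on the tool from outside, world axes, zero at the start; "ft_torque": the same for the moment, N m; "width": opening from 0.0 (shut) to 1.0 (fully open).
Only numpy, scipy, OpenCV 4.12 (cv2) and the standard library are available. Lean on these libraries where they do the work, as an engineer would, in place of code of your own. Each camera call takes 0.05 s, during which the arm holds its last target. There are 200 camera calls.

TASK

Put the four steel wrench sockets away, each standing upright, hexagonal opening up, on the floor of the storage block well made for it: the smallest socket in the smallest well, the next in the next larger, and so on up to the largest in the largest. Leave the jar of screws and the bolt where they are.

Things in the scene. Friction and masses are not known exactly. Their poses are not given: they have to be found in the camera images.
- socket_a: The smallest of the four steel wrench sockets: a bare-metal round socket standing upright on its narrower drive end, hexagonal opening up. 22 mm in diameter over its upper half (19 mm over its lower third), 30 mm tall. Origin: centre of its underside; z up along its axis. Loose.
- socket_b: The second smallest of the four steel wrench sockets: a bare-metal round socket standing upright on its narrower drive end, hexagonal opening up. 31 mm in diameter over its upper half (27 mm over its lower third), 38 mm tall. Origin: centre of its underside; z up along its axis. Loose.
- socket_c: The second largest of the four steel wrench sockets: a bare-metal round socket standing upright on its narrower drive end, hexagonal opening up. 41 mm in diameter over its upper half (35 mm over its lower third), 46 mm tall. Origin: centre of its underside; z up along its axis. Loose.
- socket_d: The largest of the four steel wrench sockets: a bare-metal round socket standing upright on its narrower drive end, hexagonal opening up. 52 mm in diameter over its upper half (45 mm over its lower third), 54 mm tall. Origin: centre of its underside; z up along its axis. Loose.
- block_a: The square plywood storage block with the smallest well: 62 x 62 x 16 mm, with one round, open-topped well of 38 mm diameter in its middle, 10 mm deep (well floor 6 mm above the bench, block top at 16 mm). It stores the smallest socket (socket_a). Origin: centre of its underside, on the well's axis; z up. Fixed to the bench.
- block_b: The square plywood storage block with the second smallest well: 71 x 71 x 16 mm, with one round, open-topped well of 47 mm diameter in its middle, 10 mm deep (well floor 6 mm above the bench, block top at 16 mm). It stores the second smallest socket (socket_b). Origin: centre of its underside, on the well's axis; z up. Fixed to the bench.
- block_c: The square plywood storage block with the second largest well: 81 x 81 x 16 mm, with one round, open-topped well of 57 mm diameter in its middle, 10 mm deep (well floor 6 mm above the bench, block top at 16 mm). It stores the second largest socket (socket_c). Origin: centre of its underside, on the well's axis; z up. Fixed to the bench.
- block_d: The square plywood storage block with the largest well: 92 x 92 x 16 mm, with one round, open-topped well of 68 mm diameter in its middle, 10 mm deep (well floor 6 mm above the bench, block top at 16 mm). It stores the largest socket (socket_d). Origin: centre of its underside, on the well's axis; z up. Fixed to the bench.
- screw_jar: Glass jar of screws with a grey lid, standing on the bench, 62 mm in diameter, 80 mm tall. Origin: centre of its underside, z up. Loose bystander, to be left alone. Beyond it on the right stands the fixed red steel case, 260 mm tall (left side at y = -0.02 to -0.04 up to x = 0.54): beside it turn the gripper's long side parallel to x.
- bolt: Plain steel hex bolt lying on the bench, 15 x 52 x 13 mm, its length along its y axis. Origin: centre of its underside. Loose bystander, to be left alone. The fixed grey vice beside it (x 0.25 to 0.49, y 0.15 to 0.25) is 58 mm tall.
Things that resemble listed ones, but are neither listed nor needed, are in the scene too. Leave any green or purple look-alike of the socket_c alone.

How it is judged:
By the outcome, as a careful person would: the job done as asked, in the order asked, and still so for the second after the job is handed in, with the robot touching nothing.
It also fails if it takes over 102 s, if anything falls off the work surface, if the arm or the gripper's body presses on something with over 40 N, if the wrist force passes 120 N, or if a joint passes its speed limit or range.

## Working session

There is one attempt and no reset: what is moved stays moved. The work goes in short steps, Python scripts to look and compute and a tool call to move; the robot and the scene stay as the last step left them, time stands still between calls to the robot, and variables do not carry over. Pictures are saved under pics/ and viewed, on a budget of 14 in all, crops included, one or two more only if the job needs it, and the job is handed in when it is done.

Besides the shell and the picture viewer there is one more tool, called by a JSON object that holds its "fn" and its "kwargs", one argument or row to a line. send_rows: Moves the arm, as the interface text tells. Its arguments: {"type":"object","properties":{"deltas":{"type":"array","items":{"type":"array"}},"force":{"type":"number"}},"required":["deltas"]}

```bash
mkdir -p pics; ls
cat > h.py <<'E'
import numpy as np,cv2
from cell import arm,get_image,camera_params,job
def K(c):
    f=240/np.tan(np.radians(c["fov_y"])/2)
    return np.array([[f,0,c["cx"]],[0,f,c["cy"]],[0,0,1.]])
def snap(n,fn):
    c=camera_params(n);im=get_image(n);cv2.imwrite(f"pics/{fn}.png",im[:,:,::-1]);
    import pickle;pickle.dump(c,open(f"pics/{fn}.pkl","wb"));return im,c
def load(fn):
    import pickle;return cv2.imread(f"pics/{fn}.png"),pickle.load(open(f"pics/{fn}.pkl","rb"))
def back(c,uv,z):
    n=cv2.undistortPoints(np.array(uv,float).reshape(-1,1,2),K(c),np.array(c["distortion"]))[:,0]
    R=cv2.Rodrigues(np.array(c["rvec"],float))[0];t=np.array(c["tvec"]).ravel()
    d=np.c_[n,np.ones(len(n))]@R;o=-R.T@t
    return o+d*((z-o[2])/d[:,2])[:,None]
def proj(c,p):
    return cv2.projectPoints(np.array(p,float).reshape(-1,3),np.array(c["rvec"],float),np.array(c["tvec"],float),K(c),np.array(c["distortion"]))[0][:,0]
E
python3 - <<'E'
from h import *
for n in("scene","side","wrist"): snap(n,n+"0")
s=arm.observe();print(s,arm.hold_point_z)
for n in("scene","side","wrist"):
    c=load(n+"0")[1];R=cv2.Rodrigues(np.array(c["rvec"],float))[0];print(n,c["fov_y"],-R.T@np.array(c["tvec"]).ravel(),R[2])
E
```

```text
pics
{'clock': 0.15, 'joints': array([-1.2416492 ,  0.43509897,  0.0249863 ,  1.57389973, -0.01161213,
        1.13398677, -0.07513013]), 'dq': array([ 0.00012956, -0.001846  ,  0.00093884, -0.00290365, -0.00104349,
       -0.00030802, -0.00019961]), 'joint_efforts': array([ 2.28568584e-03, -6.68260360e+01,  9.86221321e-01, -3.14697862e+01,
       -6.04591426e-02,  3.93329398e-02,  8.25103143e-05]), 'position': array([0.26141753, 0.56726809, 0.22609849]), 'ee_rot': array([-6.73073806e-01, -3.06847955e+00,  1.94346339e-03]), 'force': array([ 0.44837167, -0.02102589, -0.11018228]), 'ft_torque': array([ 0.00137788, -0.03519161, -0.05962229]), 'width': 0.9955518284826983} -0.0188
scene 54.07912694336721 [0.60521503 0.66381095 0.70524733] [-0.13530014 -0.60250748 -0.78656126]
side 53.85465722747634 [ 1.11611965 -0.18982222  0.4950948 ] [-0.72908846  0.40983194 -0.54814943]
wrist 65.61053511368837 [0.20036163 0.5957732  0.3830675 ] [ 0.23194925 -0.10870866 -0.96663435]
```

View pics/scene0.png

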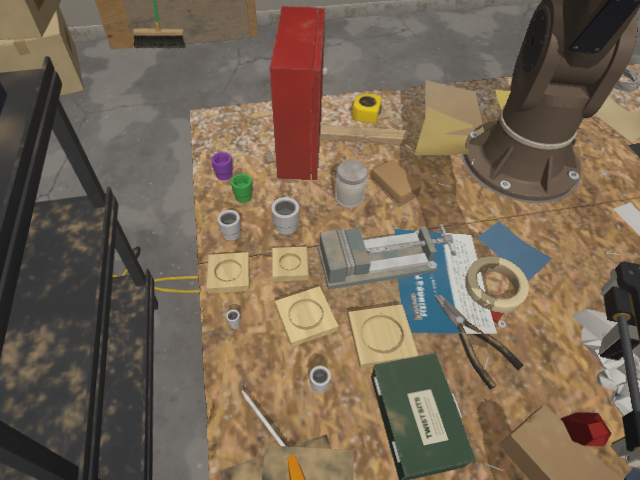

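View pics/side0.png

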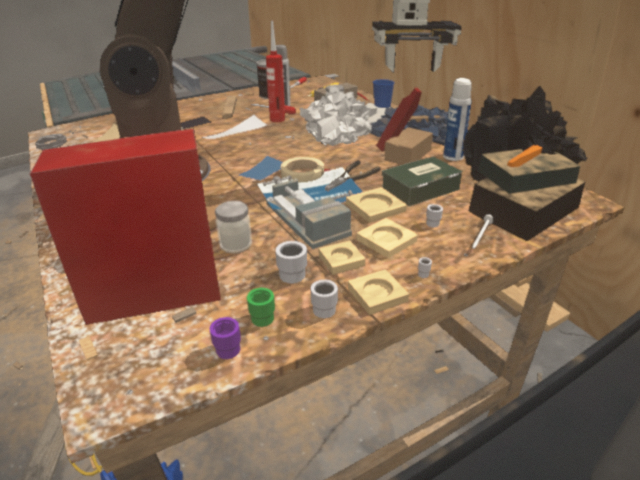

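Scene view: candidate sockets are at (286,215) for d, (230,225) for c, (320,378) for b and (233,318) for a. The look-alikes are green at (242,188) and purple at (222,165). The blocks are at (290,262), (228,271), (306,315) and (382,333). I'll check these in one close crop.

Run:
```python
from h import *
im,c=load("scene0")
cv2.imwrite("pics/crop0.png",cv2.resize(im[170:400,195:425],None,fx=2.6,fy=2.6,interpolation=cv2.INTER_CUBIC))
```

```text
(no output)
```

View pics/crop0.png

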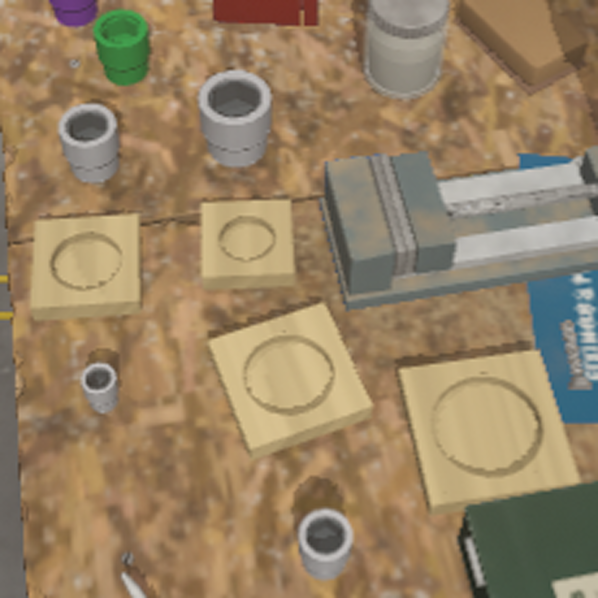

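Run:
```python
from h import *
c=load("scene0")[1]
T={"a":(99,380,82,117,.030),"b":(326,538,299,353,.038),"c":(89,128,60,117.5,.046),"d":(235,104,200,271,.054),
"w_left":(87,261,50,123,.016),"w_small":(247,239,218,275,.016),"w_mid":(289,374,244,334,.016),"w_large":(487,426,431,543,.016)}
for k,(u,v,l,r,z) in T.items():
    f=lambda u,v:(195+(u+.5)/2.6-.5,170+(v+.5)/2.6-.5)
    p=back(c,[f(u,v),f(l,v),f(r,v)],z);print(k,p[0].round(4),"dia",np.linalg.norm(p[1]-p[2]).round(4),"reach",np.hypot(*p[0,:2]).round(3))
# jar base, edges
```

```text
a [0.6532 0.2866 0.03  ] dia 0.0215 reach 0.713
b [0.5368 0.4139 0.038 ] dia 0.0303 reach 0.678
c [0.6414 0.0968 0.046 ] dia 0.0401 reach 0.649
d [0.5383 0.1002 0.054 ] dia 0.0499 reach 0.548
w_left [0.6541 0.1876 0.016 ] dia 0.049 reach 0.681
w_small [0.5454 0.1895 0.016 ] dia 0.0389 reach 0.577
w_mid [0.5361 0.2967 0.016 ] dia 0.0569 reach 0.613
w_large [0.4227 0.3549 0.016 ] dia 0.0693 reach 0.552
```

Measured diameters agree with the description (21.5, 30, 40 and 50 mm sockets; 39, 49, 57 and 69 mm wells), so the pairing is clear. I'll go above socket_a and turn the closing axis along x.

{"fn": "send_rows", "kwargs": {
  "deltas": [
    [[0.039,-0.028,-0.003],[0,0,-0.114],0.045],
    [[0.039,-0.028,-0.003],[0,0,-0.114],0.045],
    [[0.039,-0.028,-0.003],[0,0,-0.114],0.045],
    [[0.039,-0.028,-0.003],[0,0,-0.114],0.045],
    [[0.039,-0.028,-0.003],[0,0,-0.114],0.045],
    [[0.039,-0.028,-0.003],[0,0,-0.114],0.045],
    [[0.039,-0.028,-0.003],[0,0,-0.114],0.045],
    [[0.039,-0.028,-0.003],[0,0,-0.114],0.045],
    [[0.039,-0.028,-0.003],[0,0,-0.114],0.045],
    [[0.039,-0.028,-0.003],[0,0,-0.114],0.045]
  ],
  "force": 25
}}

```text
clock: 1.15
position: [0.6528, 0.2864, 0.1964]
ee_rot: [-2.227, -2.215, 0.0]
force: [0.8, 0.8, -0.4]
width: 0.492
```

Run:
```python
from h import *
im,c=snap("wrist","w1")
s=arm.observe();print(s["position"],s["ee_rot"],s["joints"],s["width"],s["clock"])
P={"a":(.6532,.2866,.03),"c":(.6414,.0968,.046),"wb":(.6541,.1876,.016),"wa":(.5454,.1895,.016),"wc":(.5361,.2967,.016),"wd":(.4227,.3549,.016),"b":(.5368,.4139,.038),"d":(.5383,.1002,.054)}
for k,p in P.items():print(k,proj(c,p)[0].round(1))
im=im[:,:,::-1].copy()
for k,p in P.items():
    u=proj(c,p)[0]
    if 0<u[0]<640 and 0<u[1]<480: cv2.drawMarker(im,tuple(int(round(x)) for x in u),(0,0,255),cv2.MARKER_CROSS,8,1)
cv2.imwrite("pics/w1m.png",im)
```

```text
[0.65906099 0.27747363 0.19565916] [ 2.24018177  2.19286917 -0.0025735 ] [-0.69857582  0.62324983  0.38227169  1.38227216 -0.23027916  1.17955516
 -0.31544174] 0.4872571336614118 1.2
a [316.6 217.6]
c [305.6 409.4]
wb [318.  312.4]
wa [209.  310.7]
wc [189.7 204.4]
wd [ 62.  142.3]
b [169.6  64.1]
d [199.2 411.6]
```

View pics/w1m.png

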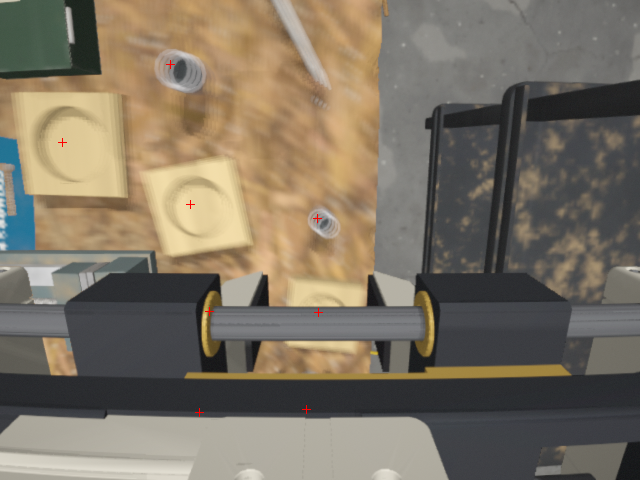

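The view is blurred because the arm was still settling. I'll descend partway, rest, and look again.

{"fn": "send_rows", "kwargs": {
  "deltas": [
    [[0,0,-0.03],[0,0,0],0.045],
    [[0,0,-0.03],[0,0,0],0.045],
    [[0,0,-0.03],[0,0,0],0.045],
    [[0,0,-0.02],[0,0,0],0.045],
    [[0,0,-0.01],[0,0,0],0.045],
    [[0,0,0],[0,0,0],0.045],
    [[0,0,0],[0,0,0],0.045],
    [[0,0,0],[0,0,0],0.045],
    [[0,0,0],[0,0,0],0.045],
    [[0,0,0],[0,0,0],0.045]
  ]
}}

```text
clock: 2.2
position: [0.652, 0.2879, 0.0776]
ee_rot: [2.222, 2.22, 0.002]
force: [0.4, -0.9, 0.6]
width: 0.49
```

```bash
cat >> h.py <<'E'
P={"a":(.6532,.2866,.03),"c":(.6414,.0968,.046),"wb":(.6541,.1876,.016),"wa":(.5454,.1895,.016),"wc":(.5361,.2967,.016),"wd":(.4227,.3549,.016),"b":(.5368,.4139,.038),"d":(.5383,.1002,.054)}
def look(fn,n="wrist"):
    s=arm.observe();im,c=snap(n,fn);print(s["position"].round(4),s["ee_rot"].round(3),s["joints"].round(2),s["width"].round(3),s["clock"])
    im=im[:,:,::-1].copy()
    for k,p in P.items():
        u=proj(c,p)[0]
        if 0<u[0]<640 and 0<u[1]<480: cv2.drawMarker(im,tuple(int(round(x)) for x in u),(0,0,255),cv2.MARKER_CROSS,8,1);print(k,u.round(1))
    cv2.imwrite(f"pics/{fn}m.png",im)
E
python3 -c "
from h import *
look('w2')"
```

```text
Traceback (most recent call last):
  File "h.py", line 20, in look
    s=arm.observe();im,c=snap(n,fn);print(s["position"].round(4),s["ee_rot"].round(3),s["joints"].round(2),s["width"].round(3),s["clock"])
                                                                                                           ^^^^^^^^^^^^^^^^
AttributeError: 'float' object has no attribute 'round'
```

```bash
sed -i 's/s\["width"\].round(3)/s["width"]/' h.py
python3 -c "
from h import *
look('w2')"
```

```text
[0.6519 0.2878 0.0774] [2.222e+00 2.220e+00 1.000e-03] [-0.69  0.72  0.33  1.5  -0.27  0.96 -0.28] 0.4881115114802105 2.25
a [317.6 262.4]
wb [318.9 391.8]
wa [162.5 388. ]
wc [127.8 239.2]
b [81.5 21.3]
```

View pics/w2m.png

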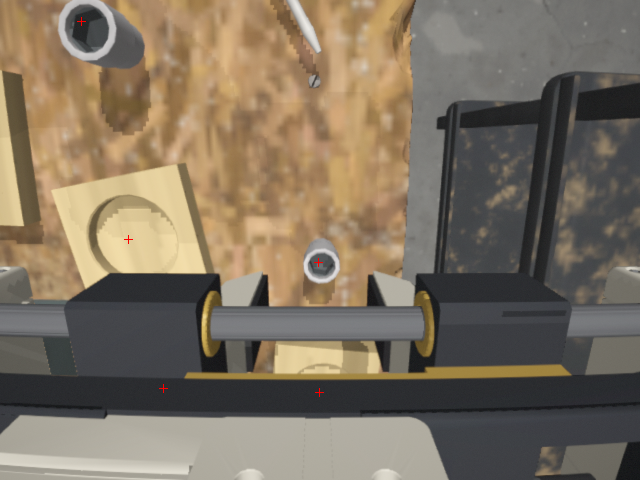

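Socket_a's rim is at (321,265), against a predicted (318,262), so I'll correct by about +3 mm in x and −2.5 mm in y. Then descend and grip.

{"fn": "send_rows", "kwargs": {
  "deltas": [
    [[0.003,-0.0025,-0.015],[0,0,0],0.045],
    [[0,0,-0.018],[0,0,0],0.045],
    [[0,0,-0.016],[0,0,0],0.045],
    [[0,0,-0.01],[0,0,0],0.045],
    [[0,0,-0.003],[0,0,0],0.045],
    [[0,0,0],[0,0,0],0.02],
    [[0,0,0],[0,0,0],0.015],
    [[0,0,0],[0,0,0],0.015],
    [[0,0,0],[0,0,0],0.015],
    [[0,0,0],[0,0,0],0.015]
  ],
  "force": 25
}}

```text
clock: 3.3
position: [0.6551, 0.2854, 0.0155]
ee_rot: [2.222, 2.22, 0.002]
force: [0.6, 0.2, 4.3]
width: 0.231
```

Gripped (opening is about 21 mm). Lift and carry to well A.

{"fn": "send_rows", "kwargs": {
  "deltas": [
    [[0,0,0.02],[0,0,0],0.015],
    [[0,0,0.03],[0,0,0],0.015],
    [[-0.005,-0.005,0.02],[0,0,0],0.015],
    [[-0.02,-0.018,0],[0,0,0],0.015],
    [[-0.028,-0.025,0],[0,0,0],0.015],
    [[-0.028,-0.025,0],[0,0,0],0.015],
    [[-0.02,-0.018,0],[0,0,0],0.015],
    [[-0.006,-0.006,-0.01],[0,0,0],0.015],
    [[0,0,-0.015],[0,0,0],0.015],
    [[0,0,0],[0,0,0],0.015]
  ]
}}

```text
clock: 4.3
position: [0.5463, 0.1876, 0.0587]
ee_rot: [-2.222, -2.219, 0.003]
force: [-0.5, -0.4, -0.6]
width: 0.228
```

{"fn": "send_rows", "kwargs": {
  "deltas": [
    [[0,0,-0.02],[0,0,0],0.015],
    [[0,0,-0.012],[0,0,0],0.015],
    [[0,0,-0.005],[0,0,0],0.015],
    [[0,0,-0.001],[0,0,0],0.015],
    [[0,0,0],[0,0,0],0.015],
    [[0,0,0],[0,0,0],0.032],
    [[0,0,0],[0,0,0],0.036],
    [[0,0,0],[0,0,0],0.036],
    [[0,0,0.01],[0,0,0],0.036],
    [[0,0,0.02],[0,0,0],0.036]
  ]
}}

```text
clock: 5.3
position: [0.5467, 0.1877, 0.0515]
ee_rot: [-2.222, -2.22, 0.004]
force: [0.4, 0.3, 0.2]
width: 0.396
```

{"fn": "send_rows", "kwargs": {
  "deltas": [
    [[0,0,0.03],[0,0,0],0.05],
    [[0,0,0.03],[0,0,0],0.05],
    [[-0.001,0.03,0.01],[0,0,0],0.05],
    [[-0.001,0.04,0],[0,0,0],0.055],
    [[-0.001,0.045,0],[0,0,0],0.055],
    [[-0.001,0.045,0],[0,0,0],0.055],
    [[-0.001,0.04,-0.01],[0,0,0],0.055],
    [[-0.001,0.022,-0.02],[0,0,0],0.055],
    [[0,0,0],[0,0,0],0.055],
    [[0,0,0],[0,0,0],0.055]
  ]
}}

```text
clock: 6.3
position: [0.5414, 0.4097, 0.0918]
ee_rot: [2.221, 2.22, -0.002]
force: [0.3, -1.1, -0.5]
width: 0.596
```

```bash
python3 -c "
from h import *
look('w3');im,c=snap('scene','s3');w=cv2.imread('pics/w3m.png')
cv2.imwrite('pics/both3.png',np.vstack([cv2.resize(w[:300,100:540],(600,410)),cv2.resize(im[:,:,::-1][230:340,195:425],(400,190)).copy() if 0 else cv2.copyMakeBorder(cv2.resize(im[:,:,::-1][235:300,195:345],(415,180)),0,0,0,185,0)]))"
```

```text
[0.5414 0.4097 0.0918] [ 2.221e+00  2.220e+00 -2.000e-03] [-0.94  0.66  0.34  1.59 -0.25  0.94 -0.52] 0.5957569157486363 6.3
a [471.6 416.5]
wc [308.6 393.5]
wd [146.3 321.4]
b [307.7 250.2]
```

View pics/both3.png

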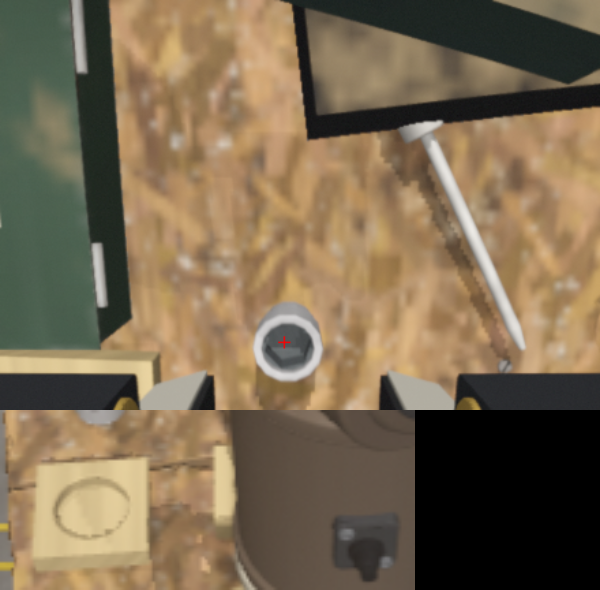

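Socket_b's rim is at wrist px (311,253), the same offset of about 2 mm as before. Descend and grip it.

{"fn": "send_rows", "kwargs": {
  "deltas": [
    [[-0.002,0.002,-0.02],[0,0,0],0.055],
    [[0,0,-0.025],[0,0,0],0.055],
    [[0,0,-0.02],[0,0,0],0.055],
    [[0,0,-0.009],[0,0,0],0.055],
    [[0,0,-0.001],[0,0,0],0.055],
    [[0,0,0],[0,0,0],0.03],
    [[0,0,0],[0,0,0],0.022],
    [[0,0,0],[0,0,0],0.022],
    [[0,0,0],[0,0,0],0.022],
    [[0,0,0],[0,0,0],0.022]
  ]
}}

```text
clock: 7.4
position: [0.5399, 0.4125, 0.0176]
ee_rot: [-2.222, -2.22, -0.002]
force: [-1.9, -0.5, 6.2]
width: 0.328
```

{"fn": "send_rows", "kwargs": {
  "deltas": [
    [[0,0,0.03],[0,0,0],0.022],
    [[0,0,0.04],[0,0,0],0.022],
    [[0.008,-0.016,0.01],[0,0,0],0.022],
    [[0.018,-0.036,0],[0,0,0],0.022],
    [[0.022,-0.042,0],[0,0,0],0.022],
    [[0.022,-0.042,0],[0,0,0],0.022],
    [[0.022,-0.042,0],[0,0,0],0.022],
    [[0.016,-0.032,-0.01],[0,0,0],0.022],
    [[0.0075,-0.016,-0.02],[0,0,0],0.022],
    [[0,0,-0.01],[0,0,0],0.022]
  ]
}}

```text
clock: 8.4
position: [0.6558, 0.18, 0.055]
ee_rot: [2.228, 2.212, -0.005]
force: [-0.5, 0.3, -1.7]
width: 0.332
```

{"fn": "send_rows", "kwargs": {
  "deltas": [
    [[0,0,0],[0,0,0],0.022],
    [[0,0,-0.02],[0,0,0],0.022],
    [[0,0,-0.01],[0,0,0],0.022],
    [[0,0,-0.003],[0,0,0],0.022],
    [[0,0,0],[0,0,0],0.022],
    [[0,0,0],[0,0,0],0.038],
    [[0,0,0],[0,0,0],0.046],
    [[0,0,0],[0,0,0],0.046],
    [[0,0,0.01],[0,0,0],0.046],
    [[0,0,0.02],[0,0,0],0.046]
  ]
}}

```text
clock: 9.4
position: [0.654, 0.1859, 0.0532]
ee_rot: [-2.222, -2.219, 0.004]
force: [-0.5, 0.6, 0.7]
width: 0.501
```

{"fn": "send_rows", "kwargs": {
  "deltas": [
    [[0,0,0.03],[0,0,0],0.065],
    [[0,0,0.03],[0,0,0],0.065],
    [[-0.001,-0.01,0.01],[0,0,0],0.065],
    [[-0.002,-0.02,0],[0,0,0],0.065],
    [[-0.003,-0.025,0],[0,0,0],0.065],
    [[-0.003,-0.022,0],[0,0,0],0.065],
    [[-0.001,-0.014,-0.01],[0,0,0],0.065],
    [[0,0,-0.01],[0,0,0],0.065],
    [[0,0,0],[0,0,0],0.065],
    [[0,0,0],[0,0,0],0.065]
  ]
}}

```text
clock: 10.4
position: [0.6445, 0.0966, 0.1026]
ee_rot: [-2.22, -2.221, 0.001]
force: [-0.2, 0.2, 0.6]
width: 0.708
```

```bash
python3 -c "
from h import *
look('w4')"
```

```text
[0.6445 0.0966 0.1026] [-2.220e+00 -2.221e+00  1.000e-03] [-0.45  0.61  0.34  1.66 -0.24  0.92 -0.02] 0.7083327186696049 10.4
c [310.3 255.3]
wb [331.3 101.2]
wa [158.1  99.3]
d [134.6 253.3]
```

View pics/w4m.png

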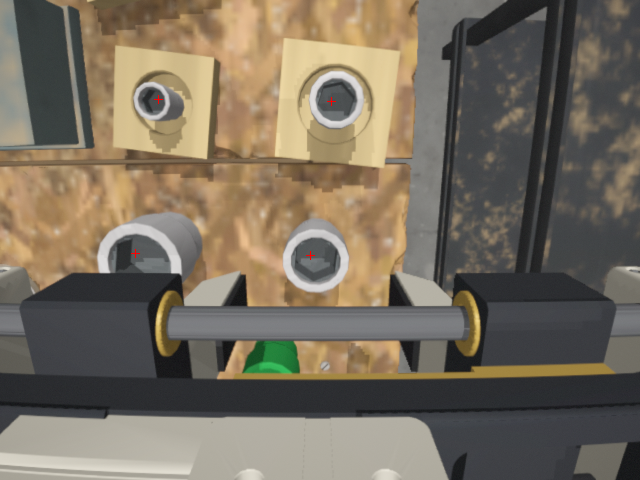

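Both a at (152,100) and b at (336,98) stand upright in their wells. Socket_c's rim is at (316,260), so it sits about 3 mm in −y from the estimate. Descend and grip it.

{"fn": "send_rows", "kwargs": {
  "deltas": [
    [[0.0005,-0.002,-0.02],[0,0,0],0.065],
    [[0,0,-0.025],[0,0,0],0.065],
    [[0,0,-0.022],[0,0,0],0.065],
    [[0,0,-0.012],[0,0,0],0.065],
    [[0,0,-0.003],[0,0,0],0.065],
    [[0,0,0],[0,0,0],0.04],
    [[0,0,0],[0,0,0],0.03],
    [[0,0,0],[0,0,0],0.03],
    [[0,0,0],[0,0,0],0.03],
    [[0,0,0],[0,0,0],0.03]
  ],
  "force": 35
}}

```text
clock: 11.45
position: [0.6459, 0.0933, 0.0226]
ee_rot: [2.222, 2.22, 0.001]
force: [-2.9, 0.8, 6.2]
width: 0.435
```

{"fn": "send_rows", "kwargs": {
  "deltas": [
    [[0,0,0.025],[0,0,0],0.03],
    [[0,0,0.04],[0,0,0],0.03],
    [[0,0,0.04],[0,0,0],0.03],
    [[-0.0075,0.015,0.01],[0,0,0],0.03],
    [[-0.018,0.034,0],[0,0,0],0.03],
    [[-0.022,0.04,0],[0,0,0],0.03],
    [[-0.022,0.04,0],[0,0,0],0.03],
    [[-0.018,0.034,0],[0,0,0],0.03],
    [[-0.014,0.026,-0.02],[0,0,0],0.03],
    [[-0.006,0.013,-0.03],[0,0,0],0.03]
  ]
}}

```text
clock: 12.45
position: [0.5362, 0.3002, 0.0871]
ee_rot: [-2.216, -2.224, -0.005]
force: [0.4, -0.2, -1.8]
width: 0.435
```

{"fn": "send_rows", "kwargs": {
  "deltas": [
    [[0,0,-0.02],[0,0,0],0.03],
    [[0,0,0],[0,0,0],0.03],
    [[0,0,-0.02],[0,0,0],0.03],
    [[0,0,-0.014],[0,0,0],0.03],
    [[0,0,-0.004],[0,0,0],0.03],
    [[0,0,0],[0,0,0],0.03],
    [[0,0,0],[0,0,0],0.048],
    [[0,0,0],[0,0,0],0.056],
    [[0,0,0],[0,0,0],0.056],
    [[0,0,0.02],[0,0,0],0.056]
  ]
}}

```text
clock: 13.45
position: [0.5366, 0.2944, 0.0471]
ee_rot: [-2.222, -2.22, 0.006]
force: [0.4, 0.0, 0.0]
width: 0.605
```

{"fn": "send_rows", "kwargs": {
  "deltas": [
    [[0,0,0.035],[0,0,0],0.065],
    [[0,0,0.04],[0,0,0],0.076],
    [[0,-0.02,0.02],[0,0,0],0.076],
    [[0.001,-0.035,0],[0,0,0],0.076],
    [[0.001,-0.04,0],[0,0,0],0.076],
    [[0.001,-0.04,0],[0,0,0],0.076],
    [[0.001,-0.035,0],[0,0,0],0.076],
    [[0,-0.02,-0.01],[0,0,0],0.076],
    [[0,-0.007,0],[0,0,0],0.076],
    [[0,0,0],[0,0,0],0.076]
  ]
}}

```text
clock: 14.45
position: [0.5421, 0.0976, 0.134]
ee_rot: [-2.224, -2.218, -0.0]
force: [0.7, 0.6, 0.2]
width: 0.828
```

```bash
python3 -c "
from h import *
look('w5');c=load('scene0')[1];print('jar',back(c,[(352,171)],.08))"
```

```text
[0.5421 0.0976 0.134 ] [-2.224 -2.218 -0.   ] [-0.55  0.42  0.37  1.89 -0.2   0.86 -0.08] 0.8275872909353039 14.45
c [459.7 242.3]
wb [472.9 107.9]
wa [320.1 104. ]
d [309.8 240.9]
jar [[0.40150346 0.04961031 0.08      ]]
```

View pics/w5m.png

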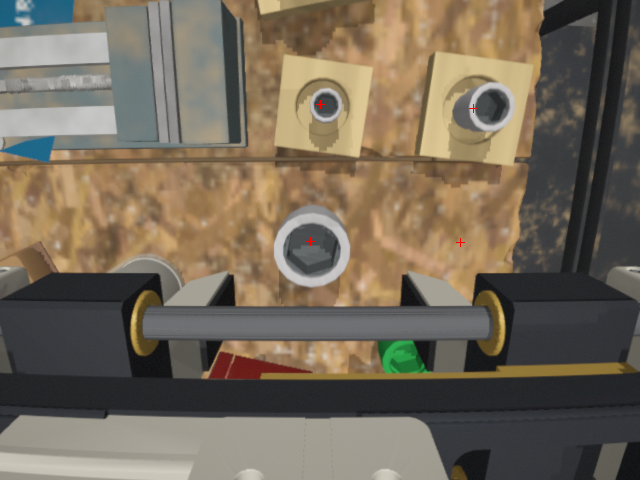

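a and b still stand well. Socket_d's rim is at (312,247), and the jar (x up to 0.43) is clear of the fingers. Descend and grip d.

{"fn": "send_rows", "kwargs": {
  "deltas": [
    [[-0.002,-0.0015,-0.025],[0,0,0],0.076],
    [[0,0,-0.03],[0,0,0],0.076],
    [[0,0,-0.03],[0,0,0],0.076],
    [[0,0,-0.018],[0,0,0],0.076],
    [[0,0,-0.007],[0,0,0],0.076],
    [[0,0,0],[0,0,0],0.076],
    [[0,0,0],[0,0,0],0.05],
    [[0,0,0],[0,0,0],0.04],
    [[0,0,0],[0,0,0],0.04],
    [[0,0,0],[0,0,0],0.04]
  ],
  "force": 45
}}

```text
clock: 15.5
position: [0.5401, 0.0968, 0.0244]
ee_rot: [-2.223, -2.22, -0.001]
force: [-2.9, 0.8, 6.5]
width: 0.551
```

{"fn": "send_rows", "kwargs": {
  "deltas": [
    [[0,0,0.025],[0,0,0],0.04],
    [[0,0,0.045],[0,0,0],0.04],
    [[0,0,0.045],[0,0,0],0.04],
    [[-0.008,0.018,0.01],[0,0,0],0.04],
    [[-0.016,0.036,0],[0,0,0],0.04],
    [[-0.02,0.042,0],[0,0,0],0.04],
    [[-0.02,0.045,0],[0,0,0],0.04],
    [[-0.02,0.045,0],[0,0,0],0.04],
    [[-0.018,0.04,0],[0,0,0],0.04],
    [[-0.0136,0.031,0],[0,0,0],0.04]
  ]
}}

```text
clock: 16.5
position: [0.4223, 0.3564, 0.1486]
ee_rot: [-2.219, -2.222, 0.0]
force: [-0.2, 0.7, -3.5]
width: 0.552
```

{"fn": "send_rows", "kwargs": {
  "deltas": [
    [[0,0,-0.02],[0,0,0],0.04],
    [[0,0,-0.03],[0,0,0],0.04],
    [[0,0,-0.02],[0,0,0],0.04],
    [[0,0,0],[0,0,0],0.04],
    [[0,0,0],[0,0,0],0.04],
    [[0,0,0],[0,0,0],0.04],
    [[0,0,0],[0,0,0],0.04],
    [[0,0,0],[0,0,0],0.04],
    [[0,0,0],[0,0,0],0.04],
    [[0,0,0],[0,0,0],0.04]
  ]
}}

```text
clock: 17.5
position: [0.4246, 0.3537, 0.079]
ee_rot: [-2.223, -2.22, -0.001]
force: [0.1, 0.5, -3.6]
width: 0.55
```

{"fn": "send_rows", "kwargs": {
  "deltas": [
    [[0,0,-0.02],[0,0,0],0.04],
    [[0,0,-0.018],[0,0,0],0.04],
    [[0,0,-0.008],[0,0,0],0.04],
    [[0,0,-0.002],[0,0,0],0.04],
    [[0,0,0],[0,0,0],0.04],
    [[0,0,0],[0,0,0],0.058],
    [[0,0,0],[0,0,0],0.068],
    [[0,0,0],[0,0,0],0.068],
    [[0,0,0.015],[0,0,0],0.068],
    [[0,0,0.03],[0,0,0],0.068]
  ]
}}

```text
clock: 18.5
position: [0.4235, 0.3527, 0.0748]
ee_rot: [2.222, 2.22, -0.006]
force: [0.0, 0.3, -0.4]
width: 0.74
```

{"fn": "send_rows", "kwargs": {
  "deltas": [
    [[0,0,0.04],[0,0,0],0.07],
    [[0,0,0.04],[0,0,0],0.07],
    [[-0.01,0.02,0.03],[0,0,0.05],0.07],
    [[-0.02,0.03,0.01],[0,0,0.1],0.07],
    [[-0.025,0.035,0],[0,0,0.1],0.07],
    [[-0.025,0.035,0],[0,0,0.1],0.07],
    [[-0.025,0.035,0],[0,0,0.1],0.07],
    [[-0.02,0.025,0],[0,0,0.05],0.07],
    [[-0.01,0.015,0],[0,0,0],0.07],
    [[0,0,0],[0,0,0],0.07]
  ]
}}

```text
clock: 19.5
position: [0.2874, 0.5506, 0.1956]
ee_rot: [-1.601, -2.702, -0.0]
force: [-0.9, 0.2, -0.3]
width: 0.763
```

```bash
python3 -c "
from h import *
im,c=snap('scene','s6');im2,_=snap('side','e6')
A=cv2.resize(im[:,:,::-1][160:400,195:435],(560,560));B=cv2.resize(im2[:,:,::-1][170:330,200:460],None,fx=3,fy=3)
cv2.imwrite('pics/s6c.png',A);cv2.imwrite('pics/e6c.png',B)
print(arm.observe()['clock'])"
```

```text
19.6
```

View pics/s6c.png

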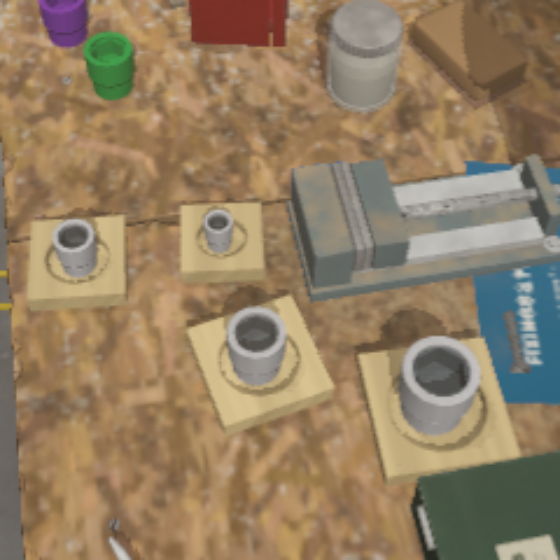

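View pics/e6c.png

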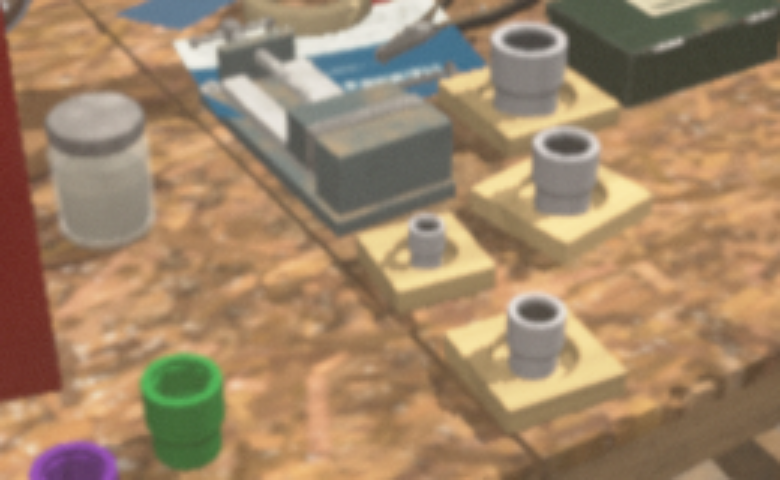

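Run:
```python
from h import *
c=load("scene0")[1]
for k,u,v,l,r,z in[("a",218.5,217,203,234,.036),("b",75,236,53,97,.044),("c",257,330,228,286,.052),("d",440,372,401,480,.060)]:
    f=lambda u,v:(195+(u+.5)/2.3333-.5,160+(v+.5)/2.3333-.5)
    p=back(c,[f(u,v),f(l,v),f(r,v)],z);print(k,p[0].round(4),np.linalg.norm(p[1]-p[2]).round(4),(1000*(p[0]-np.array(P["w"+k]))[:2]).round(1))
im,_=load("scene0")
a=cv2.imread("pics/s6.png");b=cv2.imread("pics/e6.png")
A=cv2.resize(a[295:375,335:425],(540,480),interpolation=cv2.INTER_CUBIC)
cv2.imwrite("pics/d6.png",A)
```

```text
a [0.5464 0.1842 0.036 ] 0.0232 [ 1.  -5.3]
b [0.6528 0.1877 0.044 ] 0.0321 [-1.3  0.1]
c [0.5372 0.2939 0.052 ] 0.0394 [ 1.1 -2.8]
d [0.4257 0.3517 0.06  ] 0.0521 [ 3.  -3.2]
```

View pics/d6.png

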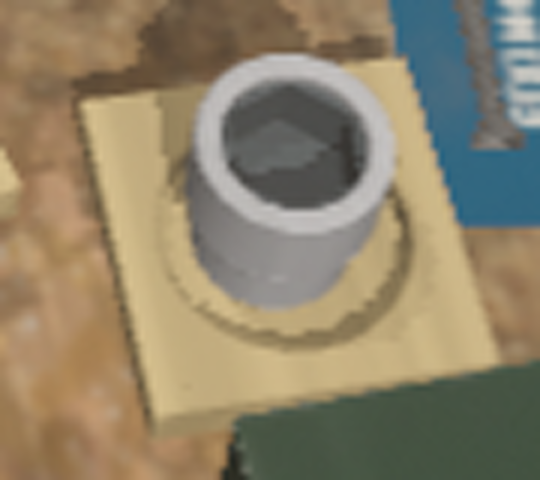

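All four stand upright, each within 6 mm of its well axis and resting on the well floor. The jar and bolt are untouched, so I'm handing in.

```bash
python3 -c "
from h import *
job.sign_off();print(arm.observe()['clock'])"
```

```text
the job is handed in; nothing more can be done
the job is handed in; nothing more can be done
```

I put the four sockets in their wells in order from a to d and handed the job in at about 19.6 s. The gripper was open and clear of everything.

- **Placement:** the last scene and side pictures show every socket upright, opening up, inside its own well. Rim centres measured 1–5 mm from the well axes. The largest was socket_a at 5.4 mm, inside its 8 mm clearance, and that includes about 2–3 mm of measuring error.
- **Forces:** the readings at the end of each move stayed below about 8 N.
- **Bystanders:** the gripper did not go near the bolt, and the jar and the green and purple look-alikes look unmoved. I never picked out the bolt clearly in any picture, so that rests on the gripper's path rather than on a sighting.
- **Disagreement:** the scene and wrist cameras differed by 2–4 mm throughout. I went by the wrist view for the grasps.

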